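# Show the dark rye toast to the camera

### The arm

A 6-joint arm with a two-finger parallel gripper is mounted at the origin on a cart in front of the work surface, level with it; the furniture and walls round the work are solid. World frame = base frame: x ahead of the robot, y to its left, z up, the work surface at z = 0. Lengths are in m, angles in rad, forces in N, time in s.
With the tool pointing down it reaches from about 0.35 to 0.85 m from the base axis. Payload 8.1 kg.
Tool frame: the origin (TCP) lies between the finger pads; the fingertips stand 25 mm ahead of it and the grasp point (between the pads) lies 6 mm ahead of it (robot.tip_extent is the distance from the TCP to the fingertips, in m); z points along the fingers, y is the direction in which the jaws open and shut (so a half turn about z gives the same grasp; the last joint's range is limited). The gripper opens to 93 mm and grips with 3 to 60 N. Pads are 15 mm wide; open, the fingers measure 128 mm over their backs; the gripper's body (75 mm by 188 mm) begins 65 mm behind the grasp point.
Start: joints at [-1.246, 0.13, 1.488, -0, 1.523, -0.085], TCP at [0.239, -0.55, 0.244] pointing down, gripper open.
Joint ranges: [-2.96, 2.96], [-0.89, 2.26], [0.02, 2.5], [-1.34, 4.48], [0, 2.73], [-2.66, 2.66]. Speed limits (rad/s): [2.39, 2.39, 2.79, 3.14, 3.14, 3.14].

### API

Orientations are given as a rotation vector (axis times angle).
In Python, from plant import robot gives the robot as it stands.
- The arm moves only by the tool drive_tool, never from a script. Its argument "increments" is a list of rows, each a list of 7 numbers: the closure, from 0 (fully open) to 1 (shut), then the shift along the world's x, y, z in units of 25 mm (1.0 is 25 mm), then the turn, a rotation vector about the world's x, y, z in rad. In form: [[gripper, dx, dy, dz, rx, ry, rz], ...]. A call has 1 to 20 rows; each row is the pose to reach, as a shift and turn from the pose commanded when the call began; what a row does not reach only later rows make up. A row lasts 1/12 s, in which the tool goes at most 41.7 mm and 7.16 degrees, less where a joint would pass 70% of its speed; a pose out of reach is approached as far as the arm can. A call with a gripper value outside its range is refused whole. The fingers move at their own pace and stop on an object; "squeeze" is the grip in N (left out, the last holds). Time passes only in rows, so rows that repeat a pose let the fingers close. It gives the time, the measured TCP pose, the force and the opening at its end, in the units of the state.
- robot.read_state(): the state, without advancing time (a new reading comes with each control period).
- robot.read_camera(name): name is "side" or "top" or "wrist"; returns a dict with "image" (384x512x3 uint8, red, green, blue), "fx", "fy", "cx", "cy" (pixels), "dist" ([k1, k2, p1, p2, k3] as OpenCV has them; the pictures are not rectified), "T" (4x4, takes a point from camera to world coordinates); the wrist camera has in their place "mount" (4x4, takes a point from camera to tool coordinates, whose origin is the TCP and whose axes are the flange's). Camera axes: x right, y down, z forward; pixel columns grow to the right and rows downward; lengths in m; the calibration is good to about 2 mm. A picture is of the moment at which its call begins: read the wrist's pose just before it. There is no depth.
- robot.close_job(): hands the job in, once; it reports no verdict.
The state is a dict: "t": time; "q": joint angles; "dq": joint speeds; "joint_torque": joint torques, N m; "tool_pos": TCP position; "orientation": TCP orientation; "force": force on the tool from outside, world axes, zero at the start; "wrist_torque": the same for the moment, N m; "opening": finger opening in m.
Only numpy, scipy, OpenCV 4.12 (cv2) and the standard library are available. Lean on these libraries where they do the work, as an engineer would, in place of code of your own. Each camera call takes 0.05 s, during which the arm holds its last target.

### The job

We are filming the breakfast recipe: lift the lever of the steel toaster in front of you all the way up so that the bread comes up, pull the dark rye slice out and leave the pale slice in its slot. Then hold the rye slice up in the air in front of the camera's lens, 12 to 20 cm away and centred in its view, upright and with its flat face square to the lens, and finish while still holding it there; do not bump the camera or push the other things on the counter about.

Things in the scene. Friction and masses are not known exactly. Their poses are not given: they have to be found in the camera images.
- steel_toaster: Fixed two-slot toaster, brushed steel with black end caps, 270 long (its x) x 180 wide (its y) x 155 high (z); origin at the centre of its underside, z up. The lever is on the end face that looks along its -x. The two bread slots run along its x, centred at y = +32 and y = -32 mm, each 136 long x 28 wide in a top at z = 155. Wall cabinets hang behind it: from x = 0.58 m (world) and 0.435 m above the counter upward, so keep the wrist in front of them.
- lever_tab (a point): Centre of the lever's black tab with a steel top plate, 30 wide (toaster's y) x 34 long (x) x 13 thick (z), standing 42 mm out from the end face at its outer end (this point is 27 mm out); axes as the toaster's. It lies 85 mm above the counter when down and rises with the carriage. The end face rises 70 mm above the tab: lean the gripper back from the toaster when pinching the tab across its width.
- carriage (a joint): Height of lever and bread carriage in m: 0 down (as at the start), 0.065 fully up. It moves straight up with about 3 N and stays by friction where it is left. Down, the slices' tops lie 35 mm below the toaster's top, up they stand 30 mm above it.
- rye_toast_center (a point): Centre of the dark brown rye slice, 106 wide (its x) x 15 thick (its y) x 92 high (its z, up), 45 g, stiff; it stands on the carriage in either slot, with up to 6 mm of play to each side. Take it across its thickness by the part that stands out above the toaster.
- white_toast_center (a point): Centre of the pale golden slice, of the same size and axes, in the other slot; to be left there (it comes up with the carriage).
- camera_lens (a point): Centre of the front glass of the small dark video camera, about 200 mm above the counter on a fixed table tripod (legs 73 mm about its foot, camera body 90 wide, top at 238). x is the viewing direction, out of the lens and 0.25 rad below level; y is level, z the upper side of the picture.
- camera: The same camera's tripod foot: origin on the counter under the head, z up, the lens looking along its -x.
- plate: White plate, 150 in diameter x 20 high, empty, on the counter; origin at the centre of its underside. Leave alone.
- jam_jar: Glass jar with a green lid, 70 in diameter x 114 high, to the right of the toaster, towards the back; origin at the centre of its underside. Leave alone.
- mug: Purple mug, 84 in diameter x 100 high, at the back; origin at its underside. Leave alone.
- teaspoon: Steel teaspoon, 137 x 28 x 13, lying on the counter left of the toaster; origin at its underside. Leave alone.
There are look-alikes about, which are no part of the job. There is more than one size of the camera; the job needs the larger.

How it is judged:
By the outcome, as a careful person would: the job done as asked, in the order asked, and still so for the second after the job is handed in, while the arm keeps its last pose, push and grip.
It also fails if it takes over 56 s, if anything falls off the work surface, if the arm or the gripper's body presses on something with over 40 N, if the wrist force passes 120 N, or if a joint passes its speed limit or range.

## Working session

There is one attempt and no reset: what is moved stays moved. The work goes in short steps, Python scripts to look and compute and a tool call to move; the robot and the scene stay as the last step left them, time stands still between calls to the robot, and variables do not carry over. Pictures are saved under pics/ and viewed, and the job is handed in when it is done.

Besides the shell and the picture viewer there is one more tool, called after "Call:" in YAML: its name, and indented under it one key for each argument. drive_tool: Moves the arm, as the interface text tells. Its arguments: {"type":"object","properties":{"increments":{"type":"array"},"squeeze":{"type":"number"}},"required":["increments"]}

```bash
ls; mkdir -p pics; python3 - <<'E'
from plant import robot
import cv2,pickle
s=robot.read_state()
for k,v in s.items(): print(k,v)
print(robot.tip_extent)
d={}
for n in ["side","top","wrist"]:
    c=robot.read_camera(n); d[n]=c
    cv2.imwrite(f"pics/{n}0.png",cv2.resize(c["image"][:,:,::-1],(800,600),interpolation=cv2.INTER_CUBIC))
    print(n,{k:v for k,v in c.items() if k!="image"})
pickle.dump(d,open("d0.pkl","wb"))
E
```

```text
pics
t 0.0
q [-1.24637375e+00  1.31159648e-01  1.48926576e+00 -5.21092264e-06
  1.52301953e+00 -8.54263001e-02]
dq [ 0.0003069  -0.00084747  0.00039608  0.00059041 -0.00185405 -0.00070182]
joint_torque [ 2.65429990e-03 -5.59828234e+01 -4.91760135e+01  7.70307728e-02
  3.55269166e-02 -1.08638142e-04]
tool_pos [ 0.23891801 -0.54980495  0.24259575]
orientation [-3.07405902e+00 -6.38918955e-01  3.54769957e-04]
force [ 0.19622426  1.16550668 -0.34660437]
wrist_torque [ 0.05813779 -0.03383918 -0.00296428]
opening 0.0931133546605261
0.025
side {'fx': 399.1399694644899, 'fy': 399.1399694644899, 'cx': 254.40013394566847, 'cy': 188.2096811324855, 'dist': array([0.03593507, 0.        , 0.        , 0.        , 0.        ]), 'T': array([[-0.43107235, -0.71487995,  0.55056633, -0.09974597],
       [-0.9022841 ,  0.33627405, -0.26982062,  0.42150714],
       [ 0.00774819, -0.61307945, -0.78998326,  1.05664718],
       [ 0.        ,  0.        ,  0.        ,  1.        ]])}
top {'fx': 443.4029856701941, 'fy': 443.4029856701941, 'cx': 252.72875348022203, 'cy': 191.0175079470396, 'dist': array([0.00060129, 0.        , 0.        , 0.        , 0.        ]), 'T': array([[-0.00364438, -0.98759107,  0.15700507,  0.29532617],
       [-0.99786891,  0.01382036,  0.06377026,  0.01798329],
       [-0.0651488 , -0.15643807, -0.98553679,  1.5373129 ],
       [ 0.        ,  0.        ,  0.        ,  1.        ]])}
wrist {'fx': 284.3232788793546, 'fy': 284.3232788793546, 'cx': 253.48980283001274, 'cy': 190.68570302535863, 'dist': array([0.00436217, 0.        , 0.        , 0.        , 0.        ]), 'mount': array([[ 1.04647570e-04, -9.66093948e-01, -2.58190768e-01,
         7.09381559e-02],
       [ 9.99999988e-01,  7.16425235e-05,  1.37240230e-04,
         3.15438144e-04],
       [-1.14089518e-04, -2.58190779e-01,  9.66093944e-01,
        -1.41116598e-01],
       [ 0.00000000e+00,  0.00000000e+00,  0.00000000e+00,
         1.00000000e+00]])}
```

View pics/side0.png

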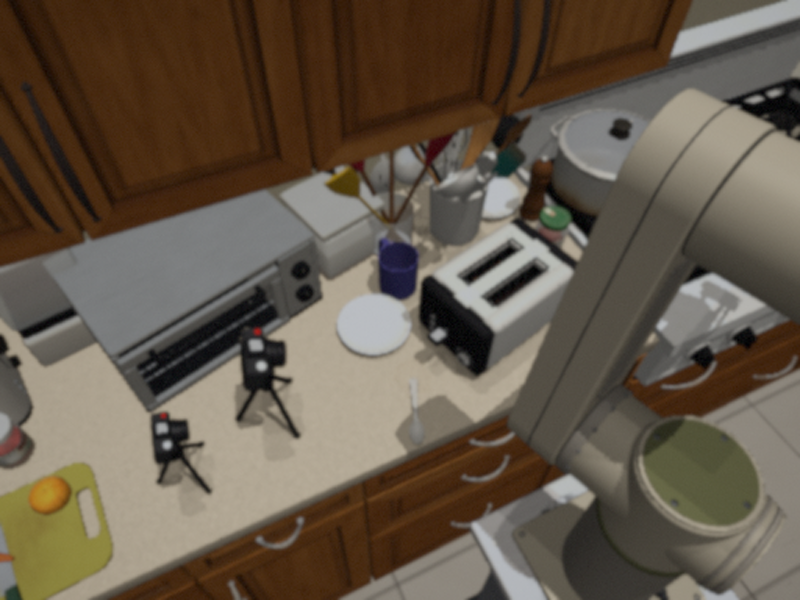

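View pics/top0.png

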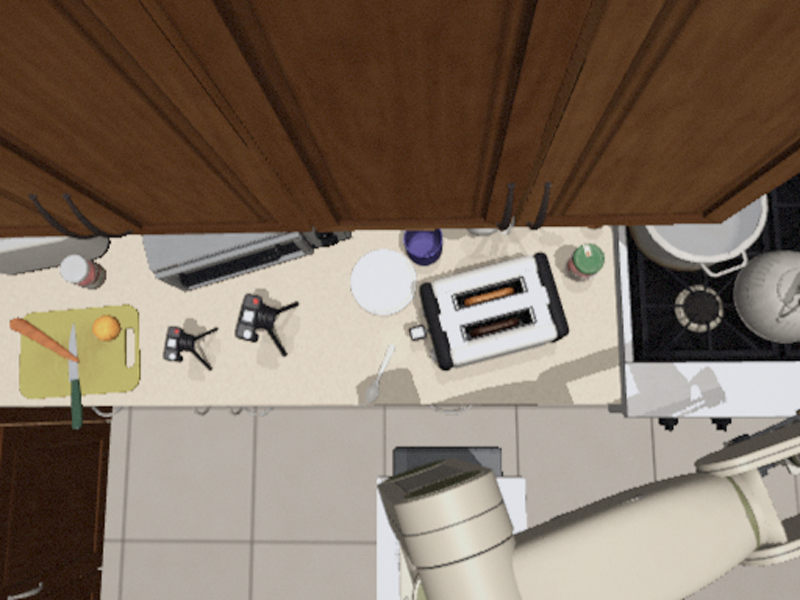

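View pics/wrist0.png

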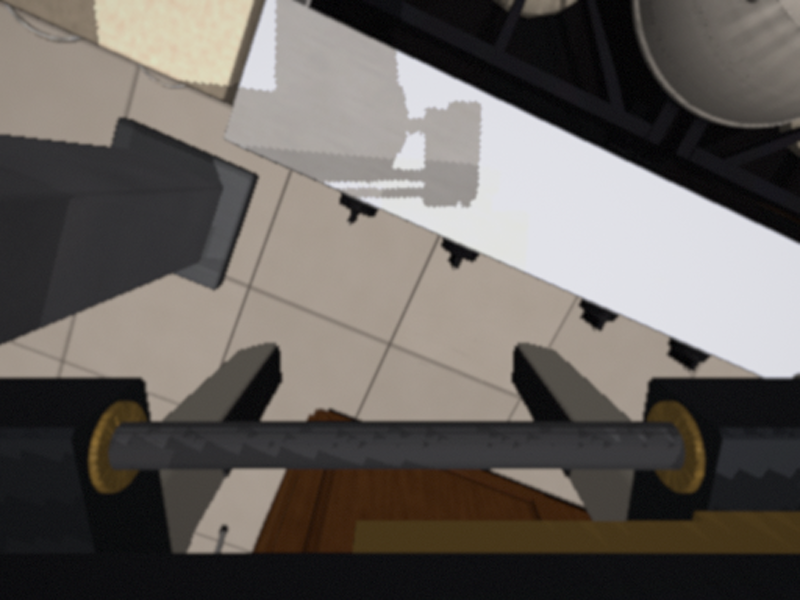

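```bash
cat > h.py <<'E'
import numpy as np,cv2,pickle
from scipy.spatial.transform import Rotation as R
def ray(c,uv,T=None):
    T=c["T"] if T is None else T
    K=np.array([[c["fx"],0,c["cx"]],[0,c["fy"],c["cy"]],[0,0,1]])
    n=cv2.undistortPoints(np.array(uv,float).reshape(-1,1,2),K,np.array(c["dist"]))[:,0]
    d=np.c_[n,np.ones(len(n))]@T[:3,:3].T
    return T[:3,3],d/np.linalg.norm(d,axis=1)[:,None]
def onz(c,uv,z,T=None):
    o,d=ray(c,uv,T); return o+d*((z-o[2])/d[:,2])[:,None]
def tri(rs):
    A=np.zeros((3,3));b=np.zeros(3)
    for o,d in rs:
        P=np.eye(3)-np.outer(d,d);A+=P;b+=P@o
    p=np.linalg.solve(A,b)
    return p,[np.linalg.norm((np.eye(3)-np.outer(d,d))@(p-o)) for o,d in rs]
def proj(c,P,T=None):
    T=c["T"] if T is None else T
    K=np.array([[c["fx"],0,c["cx"]],[0,c["fy"],c["cy"]],[0,0,1]])
    q=(np.atleast_2d(P)-T[:3,3])@T[:3,:3]
    return cv2.projectPoints(q,np.zeros(3),np.zeros(3),K,np.array(c["dist"]))[0][:,0]
def wT(s,c):
    T=np.eye(4);T[:3,:3]=R.from_rotvec(s["orientation"]).as_matrix();T[:3,3]=s["tool_pos"]
    return T@c["mount"]
def crop(im,x0,y0,x1,y1,f,name):
    cv2.imwrite(name,cv2.resize(im[y0:y1,x0:x1,::-1],None,fx=f,fy=f,interpolation=cv2.INTER_CUBIC))
E
python3 - <<'E'
from h import *
d=pickle.load(open("d0.pkl","rb"))
crop(d["top"]["image"],255,150,375,240,6,"pics/t1.png")
crop(d["side"]["image"],260,135,380,240,5.5,"pics/s1.png")
crop(d["top"]["image"],95,175,205,250,7,"pics/t2.png")
crop(d["side"]["image"],80,195,200,320,4.5,"pics/s2.png")
E
```

```text
(no output)
```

View pics/t1.png

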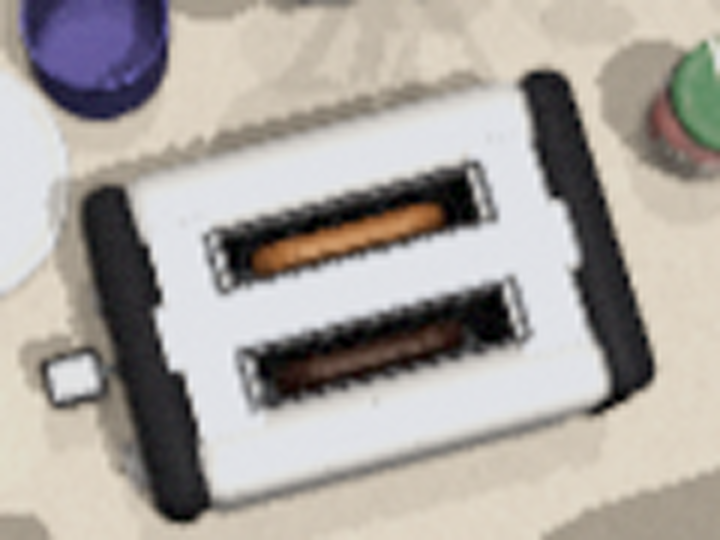

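View pics/s1.png

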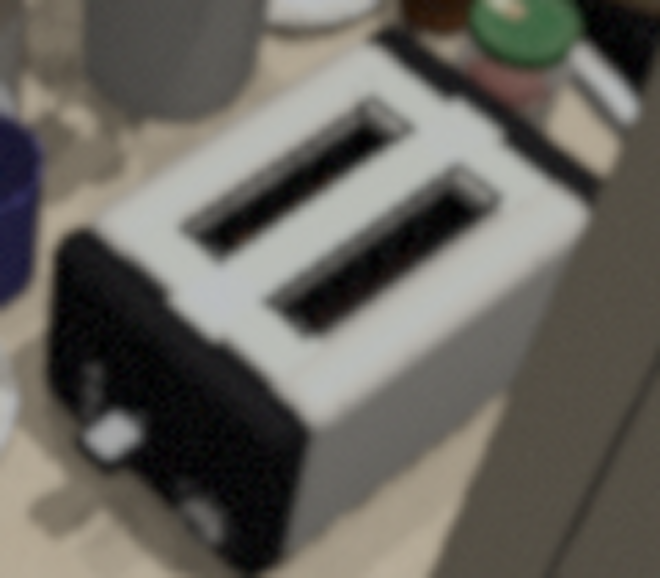

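View pics/t2.png

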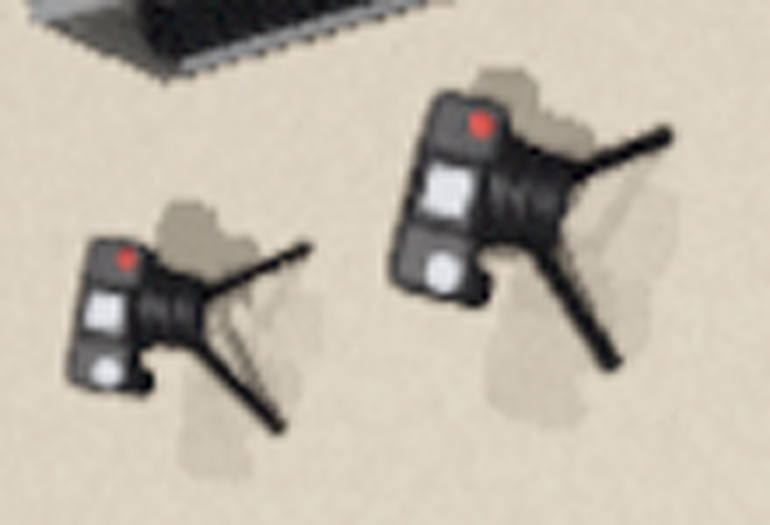

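View pics/s2.png

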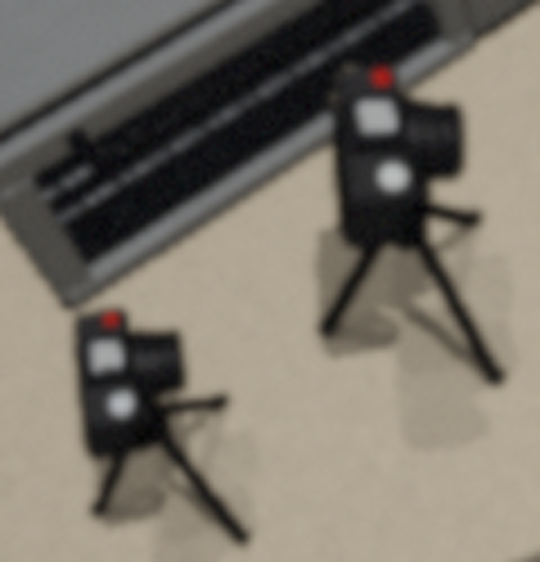

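```bash
python3 - <<'E'
from h import *
d=pickle.load(open("d0.pkl","rb")); c=d["top"];s=d["side"]
f=lambda p,o,k:(np.array(p,float)+.5)/k-.5+np.array(o)
B=f([(205,232),(478,162),(495,218),(222,292)],(255,150),6)
F=f([(238,350),(515,280),(530,335),(255,408)],(255,150),6)
for q in (B,F):
    P=onz(c,q,.155);print(P.round(4).tolist(),"len",np.linalg.norm(P[1]-P[0]),np.linalg.norm(P[2]-P[3]),"w",np.linalg.norm(P[0]-P[3]),np.linalg.norm(P[1]-P[2]), "c",P.mean(0))
    v=(P[1]+P[2]-P[0]-P[3]);print("yaw",np.arctan2(v[1],v[0]))
SB=f([(183,228),(372,95),(412,128),(225,258)],(260,135),5.5)
SF=f([(268,302),(458,165),(500,197),(312,335)],(260,135),5.5)
for q in (SB,SF):
    P=onz(s,q,.155);print("side",P.round(4).tolist(),"len",np.linalg.norm(P[1]-P[0]),np.linalg.norm(P[2]-P[3]), "c",P.mean(0))
    v=(P[1]+P[2]-P[0]-P[3]);print("yaw",np.arctan2(v[1],v[0]))
# lever plate
lt=f([(75,377)],(255,150),6)[0]; ls=f([(113,435)],(260,135),5.5)[0]
o,dd=ray(c,lt);o2,d2=ray(s,ls);print("lever",tri([(o,dd[0]),(o2,d2[0])]),onz(c,lt,.0915),onz(s,ls,.0915))
# camera: red button, white plate, white round
for n,a,b in [("red",(481,125),(382,77)),("sq",(449,190),(378,117)),("disc",(442,272),(394,177))]:
    r=ray(c,f(a,(95,175),7));r2=ray(s,f(b,(80,195),4.5));print(n,tri([(r[0],r[1][0]),(r2[0],r2[1][0])]))
for n,a,b in [("red small",(127,260),(111,321)),("sq",(103,312),(107,356)),("disc",(107,371),(121,404))]:
    r=ray(c,f(a,(95,175),7));r2=ray(s,f(b,(80,195),4.5));print(n,tri([(r[0],r[1][0]),(r2[0],r2[1][0])]))
# feet on counter
print("feet top",onz(c,f([(668,132),(612,362)],(95,175),7),.003))
print("feet side",onz(s,f([(480,218),(497,378),(326,330)],(80,195),4.5),.003))
E
```

```text
[[0.5228, -0.0063, 0.155], [0.5579, -0.1494, 0.155], [0.528, -0.1572, 0.155], [0.4909, -0.0146, 0.155]] len 0.14730287007421528 0.14730547538110322 w 0.032986877941483486 0.03086398905359996 c [ 0.5248743  -0.08186065  0.155     ]
yaw -1.3231073870603565
[[0.4603, -0.0224, 0.155], [0.4952, -0.1664, 0.155], [0.4663, -0.1731, 0.155], [0.4299, -0.0306, 0.155]] len 0.1481498283258148 0.14702481386710486 w 0.03147683859815111 0.029624070271295475 c [ 0.46291425 -0.09811663  0.155     ]
yaw -1.326424042900054
side [[0.5214, -0.0079, 0.155], [0.561, -0.1503, 0.155], [0.5304, -0.1571, 0.155], [0.494, -0.018, 0.155]] len 0.1478478798039757 0.14379837497714507 c [ 0.52667515 -0.08335006  0.155     ]
yaw -1.3071187577747545
side [[0.4589, -0.0237, 0.155], [0.4966, -0.1651, 0.155], [0.4677, -0.1729, 0.155], [0.4308, -0.0333, 0.155]] len 0.14632780711444088 0.14435830998053317 c [ 0.46350502 -0.09874949  0.155     ]
yaw -1.311293597245543
lever (array([0.45410531, 0.06502709, 0.09417064]), [np.float64(0.0005920171817559157), np.float64(0.000592017181755835)]) [[0.45400721 0.06466534 0.0915    ]] 
[... 280 characters left out ...]
disc (array([0.43894137, 0.38859602, 0.23211076]), [np.float64(0.00024437492244408715), np.float64(0.0002443749224440179)])
red small (array([0.45210345, 0.54867887, 0.17881283]), [np.float64(0.00045334040726834285), np.float64(0.0004533404072682153)])
sq (array([0.42750892, 0.55418889, 0.18819801]), [np.float64(0.00024220722916856006), np.float64(0.00024220722916856022)])
disc (array([0.40193272, 0.55445176, 0.18060361]), [np.float64(0.0001153523759099921), np.float64(0.00011535237590970899)])
feet top [[0.53422659 0.3398868  0.003     ]
 [0.41811473 0.36605108 0.003     ]]
feet side [[0.53329447 0.33730055 0.003     ]
 [0.41976559 0.36618695 0.003     ]
 [0.49788739 0.45331577 0.003     ]]
```

```bash
python3 - <<'E'
from h import *
d=pickle.load(open("d0.pkl","rb")); c=d["top"];s=d["side"]
f=lambda p,o,k:(np.array(p,float)+.5)/k-.5+np.array(o)
# circumcentre of feet
A,B,C=[np.array(x) for x in((.5337,.3386),(.419,.366),(.4979,.4533))]
M=2*np.array([B-A,C-A]);b=np.array([B@B-A@A,C@C-A@A]);o=np.linalg.solve(M,b);print("foot",o,np.linalg.norm(A-o),np.linalg.norm(B-o),np.linalg.norm(C-o))
r=o-C;print("look from foot",r/np.linalg.norm(r))
# dark mask of barrel, zoomed
im=c["image"];crop(im,140,185,185,220,16,"pics/t3.png")
im=s["image"];crop(im,150,205,190,245,15,"pics/s3.png")
E
```

```text
foot [0.48443901 0.38616165] 0.06847449192608067 0.06847449192608072 0.06847449192608081
look from foot [-0.19658403 -0.98048698]
```

View pics/t3.png

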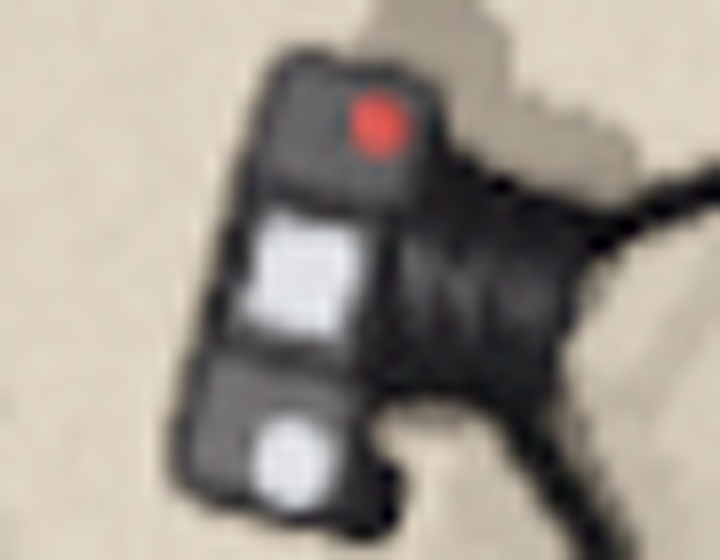

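View pics/s3.png

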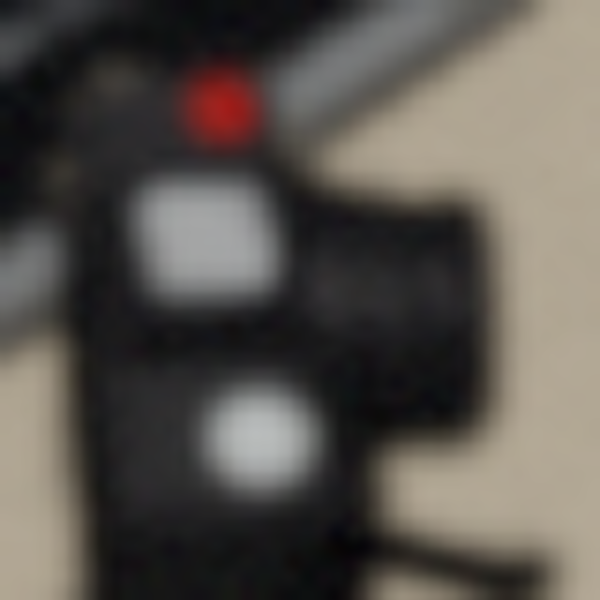

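```bash
python3 - <<'E'
from h import *
d=pickle.load(open("d0.pkl","rb")); c=d["top"];s=d["side"]
f=lambda p,o,k:(np.array(p,float)+.5)/k-.5+np.array(o)
ps=f([(483,312)],(150,205),15);pt=f([(553,305)],(140,185),16)
print("z=.2 side",onz(s,ps,.2),"top",onz(c,pt,.2))
print("sensit side z=.195",onz(s,ps,.195))
r=ray(c,pt);r2=ray(s,ps);p=tri([(r[0],r[1][0]),(r2[0],r2[1][0])]);print(p)
foot=np.array([.4844,.3862])
for y in(-.2,-.21,-.22):
    h=np.array([y,-np.sqrt(1-y*y)]);v=p[0][:2]-foot;print(y,"along",v@h,"lat",v[0]*h[1]-v[1]*h[0])
# predicted disc for check
h=np.array([-.21,-.978,0]);dv=h*np.cos(.25)-np.array([0,0,np.sin(.25)]);up=h*np.sin(.25)+np.array([0,0,np.cos(.25)]);lat=np.cross(up,dv)
L=p[0]
for rr in(.023,):
    P=np.array([L+rr*(np.cos(a)*up+np.sin(a)*lat) for a in np.linspace(0,2*np.pi,40)])
    for cc,n,o,k in((c,"t3",(140,185),16),(s,"s3",(150,205),15)):
        q=(proj(cc,P)-np.array(o)+.5)*k-.5
        im=cv2.imread(f"pics/{n}.png");cv2.polylines(im,[q.round().astype(int).reshape(-1,1,2)],True,(0,255,0),1);cv2.imwrite(f"pics/{n}b.png",im)
im=np.hstack([cv2.resize(cv2.imread("pics/t3b.png"),(400,311)),cv2.resize(cv2.imread("pics/s3b.png"),(311,311))]);cv2.imwrite("pics/lens.png",im)
# lever pose numbers
R0=R.from_rotvec([-3.07405902,-.638918955,0.00035])
p0=np.array([.23892,-.54980,.2426])
th=.45
hx=np.array([np.cos(-1.317),np.sin(-1.317),0]);n=np.array([-hx[1],hx[0],0]);Z=np.array([0,0,1.])
z=-np.cos(th)*Z+np.sin(th)*hx;x=np.cross(n,z)
Rl=R.from_matrix(np.c_[x,n,z]);print("turn",(Rl*R0.inv()).as_rotvec())
cen=np.array([.4945,-.0905,0]);tab=cen-hx*(.135+.030)+np.array([0,0,.085])
tcp=tab-.006*z;print("tcp",tcp,"shift/25",(tcp-p0)/.025)
pre=tcp-.09*z+0*Z;print("pre",pre,(pre-p0)/.025, "approach",.09*z/.025)
E
```

```text
z=.2 side [[0.46830868 0.34620791 0.2       ]] top [[0.47252037 0.34755521 0.2       ]]
sensit side z=.195 [[0.47162425 0.34576841 0.195     ]]
(array([0.47217176, 0.34713528, 0.19587501]), [np.float64(0.0016302500323129615), np.float64(0.0016302500323130392)])
-0.2 along 0.04072109924422773 lat 0.004168233418133363
-0.21 along 0.0407615601303343 lat 0.0037519740440772453
-0.22 along 0.04079784098070648 lat 0.0033344062138969833
turn [-0.4408126   0.2126897   1.38948848]
tcp [0.45241645 0.07174062 0.09040268] shift/25 [ 8.53985813 24.86162469 -6.0878927 ]
pre [0.44258743 0.10963349 0.17144292] [ 8.14669726 26.37733968 -2.84628313] approach [ 0.39316087 -1.51571499 -3.24160957]
```

View pics/lens.png

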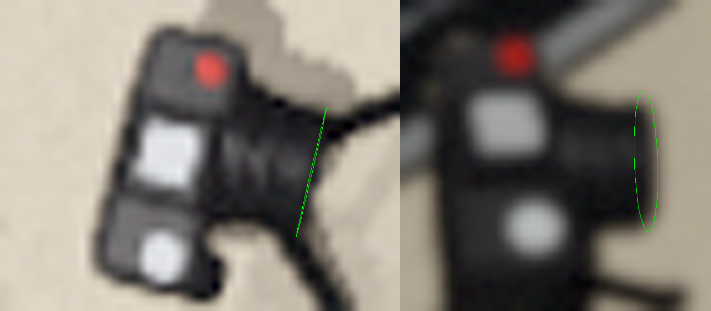

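Call:
drive_tool:
  increments:
    - [0.35,8.1,26.6,1.0,-0.441,0.213,1.389]
    - [0.35,8.1,26.6,1.0,-0.441,0.213,1.389]
    - [0.35,8.1,26.6,1.0,-0.441,0.213,1.389]
    - [0.35,8.1,26.6,1.0,-0.441,0.213,1.389]
    - [0.35,8.1,26.6,1.0,-0.441,0.213,1.389]
    - [0.35,8.1,26.6,1.0,-0.441,0.213,1.389]
    - [0.35,8.1,26.6,1.0,-0.441,0.213,1.389]
    - [0.35,8.1,26.6,1.0,-0.441,0.213,1.389]
    - [0.35,8.1,26.6,1.0,-0.441,0.213,1.389]
    - [0.35,8.1,26.6,1.0,-0.441,0.213,1.389]
    - [0.35,8.1,26.6,1.0,-0.441,0.213,1.389]
    - [0.35,8.1,26.6,1.0,-0.441,0.213,1.389]
    - [0.35,8.1,26.6,1.0,-0.441,0.213,1.389]
    - [0.35,8.1,26.6,1.0,-0.441,0.213,1.389]
    - [0.35,8.1,26.6,1.0,-0.441,0.213,1.389]
    - [0.35,8.1,26.6,1.0,-0.441,0.213,1.389]
    - [0.35,8.1,26.6,1.0,-0.441,0.213,1.389]
    - [0.35,8.1,26.6,1.0,-0.441,0.213,1.389]
    - [0.35,8.1,26.6,1.0,-0.441,0.213,1.389]
    - [0.35,8.1,26.6,1.0,-0.441,0.213,1.389]

```text
t: 1.82
tool_pos: [0.4413, 0.1144, 0.2682]
orientation: [1.687, 2.183, -0.387]
force: [-0.3, 0.3, 0.3]
opening: 0.0605
```

```bash
cat > look.py <<'E'
import sys
from h import *
from plant import robot
tag=sys.argv[1];names=sys.argv[2:]
s=robot.read_state();out={"state":s}
for n in names:
    c=robot.read_camera(n);out[n]=c
    cv2.imwrite(f"pics/{n}{tag}.png",cv2.resize(c["image"][:,:,::-1],(800,600),interpolation=cv2.INTER_CUBIC))
pickle.dump(out,open(f"d{tag}.pkl","wb"))
print(s["t"],s["tool_pos"],s["orientation"],s["q"].round(3),s["force"].round(2),s["opening"])
E
python3 look.py 1 wrist
```

```text
1.8167 [0.44127906 0.11437674 0.26822218] [ 1.68733763  2.18256469 -0.38674222] [ 0.472 -0.192  1.824 -0.44   1.61   0.222] [-0.28  0.3   0.32] 0.060545284080250006
```

View pics/wrist1.png

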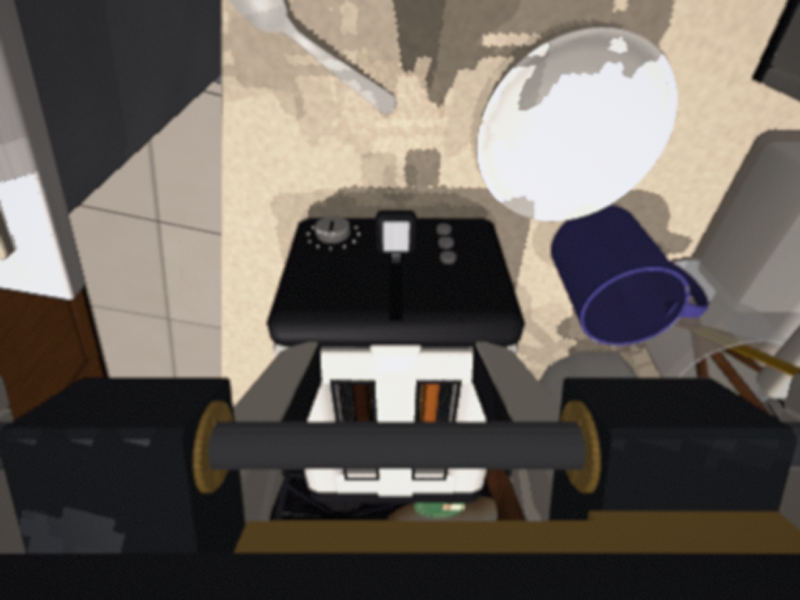

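```bash
python3 - <<'E'
from h import *
d=pickle.load(open("d1.pkl","rb"));c=d["wrist"];s=d["state"];T=wT(s,c)
uv=(np.array([[396,236],[381,221],[411,221],[411,250],[382,250]])+.5)/1.5625-.5
print(onz(c,uv,.0915,T))
# corners of end cap top front edge (z~.155)
uv=(np.array([[272,322],[524,324]])+.5)/1.5625-.5
P=onz(c,uv,.145,T);print(P,np.arctan2(*(P[0]-P[1])[[1,0]]),np.linalg.norm(P[0]-P[1]))
Rm=R.from_rotvec(s["orientation"]).as_matrix();print(Rm.round(3))
th=.45;hx=np.array([np.cos(-1.317),np.sin(-1.317),0]);z=Rm[:,2]
tab=onz(c,[uv.mean(0)],.085,T)
g=onz(c,(np.array([[396,236]])+.5)/1.5625-.5,.0915,T)[0];g[2]=.085;g-=.003*hx
tcp=g-.006*z;print("tcp",tcp,(tcp-s["tool_pos"])/.025)
E
```

```text
[[0.45341476 0.06528441 0.0915    ]
 [0.44004865 0.07468654 0.0915    ]
 [0.46051388 0.08000541 0.0915    ]
 [0.46725255 0.05624079 0.0915    ]
 [0.4464474  0.05083515 0.0915    ]]
[[0.38018465 0.0104172  0.145     ]
 [0.54760158 0.05191538 0.145     ]] -2.898616645262148 0.17248340848747828
[[-0.227  0.968  0.11 ]
 [ 0.871  0.252 -0.422]
 [-0.436  0.    -0.9  ]]
tcp [0.45200119 0.07071885 0.09040003] [ 0.42888508 -1.74631564 -7.11288605]
```

Call:
drive_tool:
  increments:
    - [0.35,0.15,-0.6,-2.0,0,0,0]
    - [0.35,0.25,-1.0,-3.6,0,0,0]
    - [0.35,0.33,-1.4,-5.0,0,0,0]
    - [0.35,0.4,-1.65,-6.2,0,0,0]
    - [0.35,0.43,-1.75,-7.1,0,0,0]
    - [0.35,0.43,-1.75,-7.1,0,0,0]
    - [0.8,0.43,-1.75,-7.1,0,0,0]
    - [1,0.43,-1.75,-7.1,0,0,0]
    - [1,0.43,-1.75,-7.1,0,0,0]
    - [1,0.43,-1.75,-7.1,0,0,0]
    - [1,0.43,-1.75,-7.1,0,0,0]
    - [1,0.43,-1.75,-7.1,0,0,0]
  squeeze: 15

```text
t: 2.87
tool_pos: [0.4522, 0.0712, 0.0925]
orientation: [1.689, 2.181, -0.385]
force: [-9.0, 1.1, 8.5]
opening: 0.0296
```

Call:
drive_tool:
  increments:
    - [1,0,0,0.3,0,0,0]
    - [1,0,0,0.6,0,0,0]
    - [1,0,0,0.9,0,0,0]
    - [1,0,0,1.2,0,0,0]
    - [1,0,0,1.5,0,0,0]
    - [1,0,0,1.8,0,0,0]
    - [1,0,0,2.1,0,0,0]
    - [1,0,0,2.3,0,0,0]
    - [1,0,0,2.5,0,0,0]
    - [1,0,0,2.6,0,0,0]
    - [1,0,0,2.65,0,0,0]
    - [1,0,0,2.7,0,0,0]
    - [1,0,0,2.7,0,0,0]

```text
t: 3.95
tool_pos: [0.4521, 0.071, 0.1579]
orientation: [1.688, 2.183, -0.385]
force: [-1.7, 2.8, -7.4]
opening: 0.0298
```

```bash
python3 look.py 2 wrist top
```

```text
3.95 [0.45209766 0.07101689 0.15794694] [ 1.68817936  2.18269955 -0.38518945] [ 0.378 -0.14   1.983 -0.455  1.378  0.231] [-1.75  2.79 -7.41] 0.029768362398603476
```

View pics/wrist2.png

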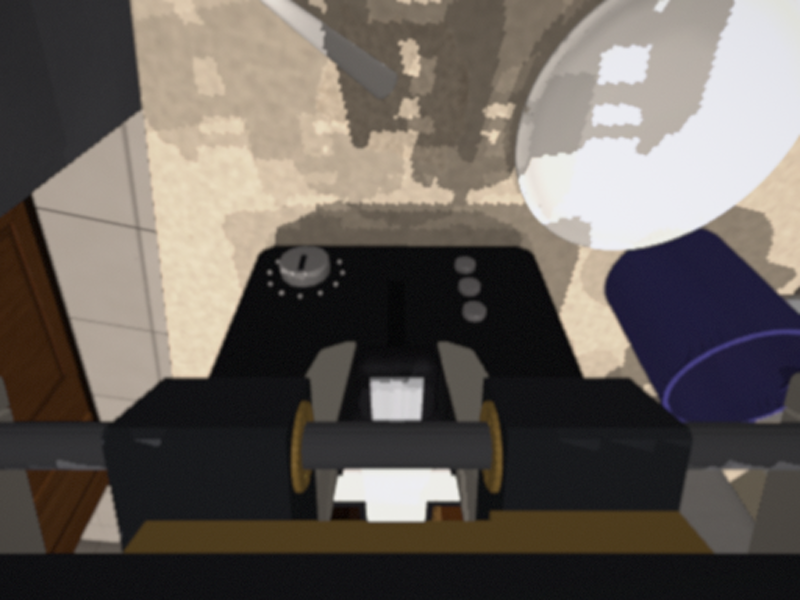

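View pics/top2.png

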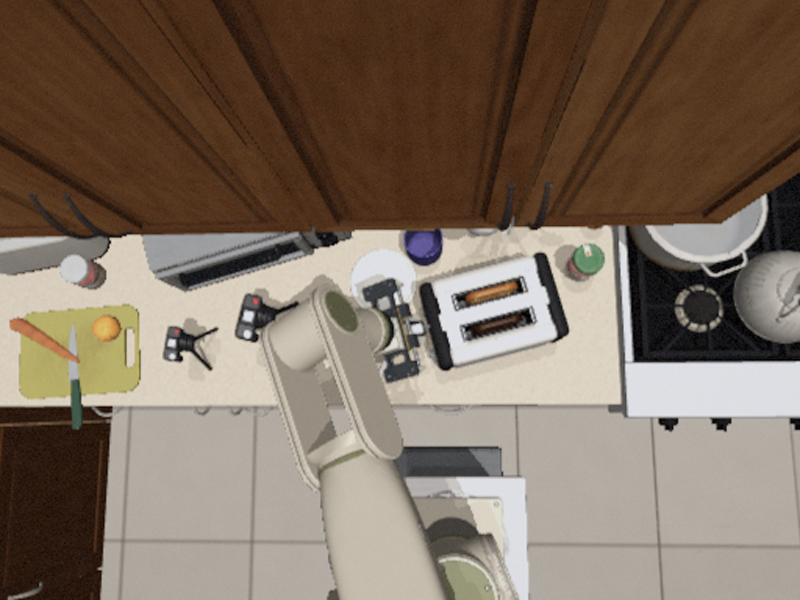

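```bash
python3 - <<'E'
from h import *
d=pickle.load(open("d2.pkl","rb"));crop(d["top"]["image"],255,150,375,240,6,"pics/t4.png")
E
```

```text
(no output)
```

View pics/t4.png

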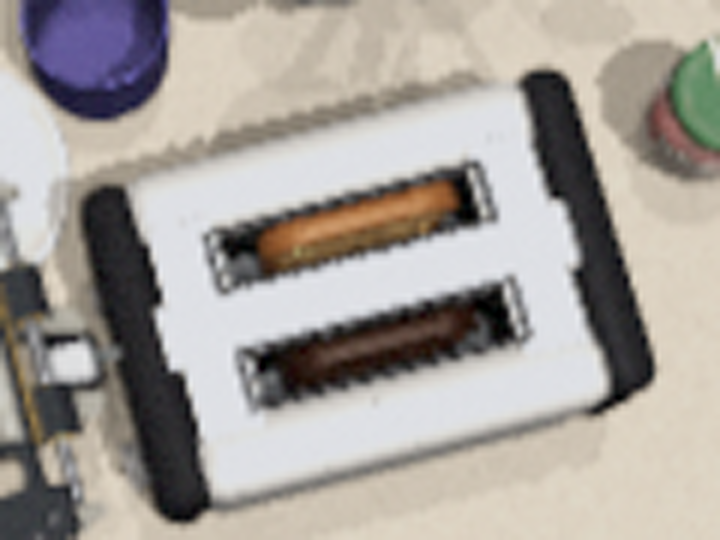

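```bash
python3 - <<'E'
from h import *
d=pickle.load(open("d2.pkl","rb"));c=d["top"]
g=lambda P:(proj(c,P)-np.array((255,150))+.5)*6-.5
for h in(.0915,.1,.14,.15,.1565): print(h,g([.4535,.0653,h]))
f=lambda p:(np.array(p,float)+.5)/6-.5+np.array((255,150))
for z in (.12,.15,.185):
    P=onz(c,f([(290,355),(475,315)]),z);print(z,P,np.linalg.norm(P[0]-P[1]))
    P=onz(c,f([(262,240),(458,190)]),z);print(z,P,np.linalg.norm(P[0]-P[1]))
w=d["wrist"];T=wT(d["state"],w)
print(proj(w,[[.4535,.0653,.1565],[.4535,.0653,.15]],T)*1.5625)
E
```

```text
0.0915 [[ 73.84592543 377.93685161]]
0.1 [[ 73.31875892 376.23769925]]
0.14 [[ 70.7535769  367.96965571]]
0.15 [[ 70.08963029 365.82963595]]
0.1565 [[ 69.65301152 364.42233477]]
0.12 [[ 0.46142811 -0.05098802  0.12      ]
 [ 0.4817253  -0.14934311  0.12      ]] 0.10042759153897432
0.12 [[ 0.52374    -0.03735099  0.12      ]
 [ 0.5494055  -0.14248215  0.12      ]] 0.1082186619256154
0.15 [[ 0.45791227 -0.04952811  0.15      ]
 [ 0.47777983 -0.14580135  0.15      ]] 0.09830185928552305
0.15 [[ 0.51890521 -0.03617974  0.15      ]
 [ 0.54402745 -0.13908561  0.15      ]] 0.10592801752644807
0.185 [[ 0.45381044 -0.04782489  0.185     ]
 [ 0.47317677 -0.14166929  0.185     ]] 0.09582183832316322
0.185 [[ 0.51326462 -0.03481328  0.185     ]
 [ 0.53775306 -0.13512298  0.185     ]] 0.10325559906075281
[[397.23917315 397.68232158]
 [397.17821377 383.2180224 ]]
```

Call:
drive_tool:
  increments:
    - [1,0,0,0.06,0,0,0]
    - [1,0,0,0.12,0,0,0]
    - [1,0,0,0.12,0,0,0]

```text
t: 4.3
tool_pos: [0.4522, 0.0704, 0.1606]
orientation: [1.688, 2.182, -0.386]
force: [4.8, -1.1, -16.7]
opening: 0.0301
```

Call:
drive_tool:
  increments:
    - [0.35,0,0,0,0,0,0]
    - [0.35,0,0,0,0,0,0]
    - [0.35,0,0,0,0,0,0]
    - [0.35,-0.15,0.5,1.1,0,0,0]
    - [0.35,-0.26,1.0,2.3,0,0,0]
    - [0.35,-0.26,1.0,3.8,0,0,0]
    - [0.55,0,0.0,4.8,0.12,0.03,0]
    - [0.55,0.1,-1.5,5.0,0.24,0.062,0]
    - [0.55,0.3,-3.0,5.2,0.36,0.093,0]
    - [0.55,0.4,-4.5,5.2,0.437,0.114,0]
    - [0.55,0.45,-6.0,5.2,0.437,0.114,0]
    - [0.55,0.45,-6.65,5.2,0.437,0.114,0]
    - [0.55,0.45,-6.65,5.2,0.437,0.114,0]
    - [0.55,0.45,-6.65,5.2,0.437,0.114,0]

```text
t: 5.47
tool_pos: [0.4636, -0.0977, 0.2925]
orientation: [1.928, 2.479, 0.002]
force: [-0.6, -0.2, 0.4]
opening: 0.042
```

```bash
python3 look.py 3 wrist side; python3 - <<'E'
from h import *
d=pickle.load(open("d3.pkl","rb"));crop(d["side"]["image"],240,120,400,250,5,"pics/s4.png")
E
```

```text
5.4667 [ 0.46356376 -0.09774373  0.29252095] [1.92791714e+00 2.47910084e+00 1.86534720e-03] [-3.170e-01 -2.340e-01  1.751e+00  1.000e-03  1.622e+00 -5.650e-01] [-0.61 -0.15  0.4 ] 0.04199601194753886
```

View pics/wrist3.png

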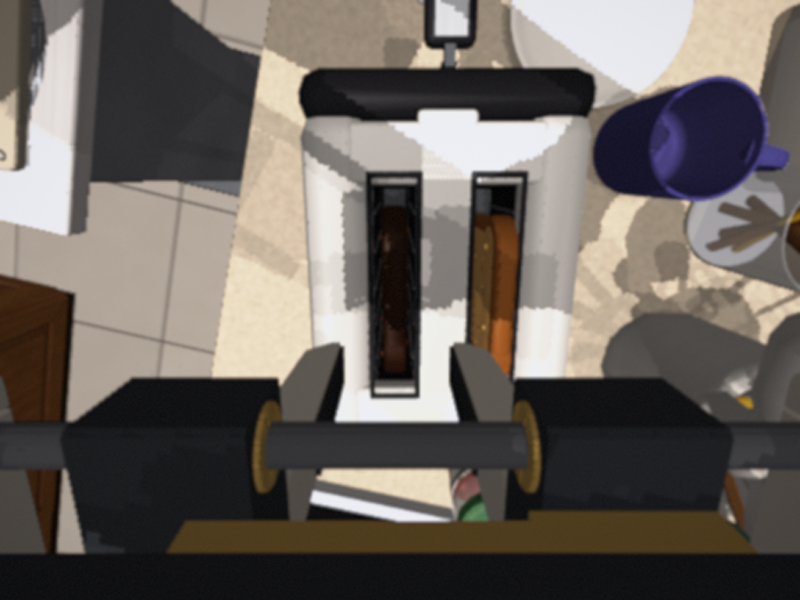

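View pics/s4.png

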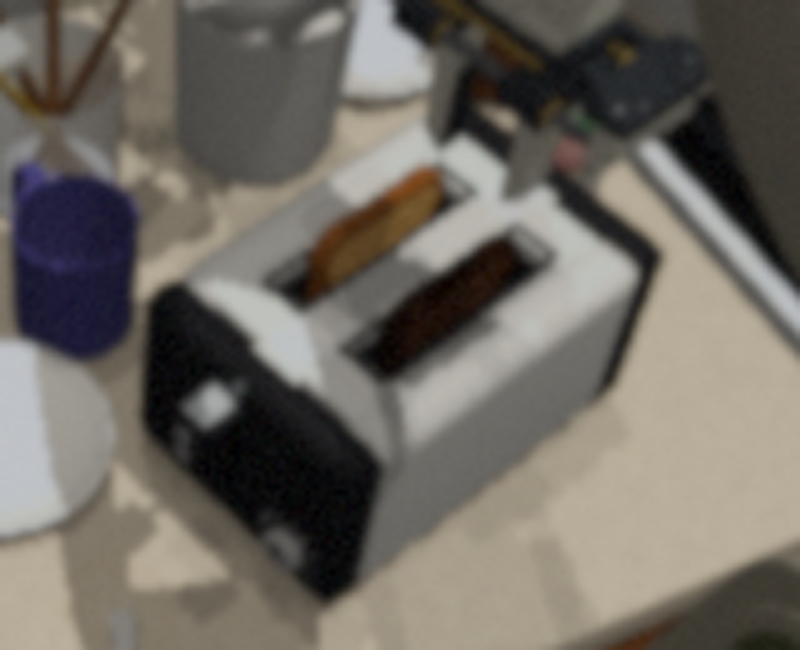

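```bash
python3 - <<'E'
from h import *
d=pickle.load(open("d3.pkl","rb"));c=d["wrist"];s=d["state"];T=wT(s,c);sd=d["side"]
g=lambda P:(proj(sd,P)-np.array((240,120))+.5)*5-.5
for h in(.0915,.14,.15,.1565): print("tab",h,g([.4535,.0653,h]))
# segmentation of rye in wrist img
im=c["image"];hsv=cv2.cvtColor(im,cv2.COLOR_RGB2HSV)
crop(im,220,100,345,260,3.5,"pics/w3.png")
x=(np.array([[384,207],[408,207],[408,374],[383,374]])+.5)/1.5625-.5
P=onz(c,x,.185,T);print(P,P.mean(0),np.linalg.norm(P[0]-P[3]),np.linalg.norm(P[0]-P[1]))
x=(np.array([[368,175],[421,175],[419,397],[371,397]])+.5)/1.5625-.5
P=onz(c,x,.155,T);print("slot",P,P.mean(0),np.linalg.norm(P[0]-P[3]),np.linalg.norm(P[0]-P[1]))
Q=(g([[.4638,-.0977,.185]]));print(Q)
hx=np.array([.251,-.968,0])
ce=np.array([.4635,-.096,.185]);print("rye ends side",g([ce-.053*hx,ce+.053*hx]))
E
```

```text
tab 0.0915 [[203.46467008 474.21388445]]
tab 0.14 [[208.53044624 425.90411365]]
tab 0.15 [[209.61879709 415.53262976]]
tab 0.1565 [[210.33465054 408.71233364]]
[[ 0.44283448 -0.04480991  0.185     ]
 [ 0.45560648 -0.04156459  0.185     ]
 [ 0.48077195 -0.13781447  0.185     ]
 [ 0.46606017 -0.14153971  0.185     ]] [ 0.46131827 -0.09143217  0.185     ] 0.09947907442077414 0.013177867477629583
slot [[ 0.4286335  -0.03069141  0.155     ]
 [ 0.45966761 -0.02280085  0.155     ]
 [ 0.49677124 -0.16574378  0.155     ]
 [ 0.46465196 -0.17387239  0.155     ]] [ 0.46243108 -0.09827711  0.155     ] 0.14764187510204688 0.03202151068017651
[[457.8982845  267.46780003]]
rye ends side [[390.17559911 315.28702589]
 [518.81125357 223.97281224]]
```

View pics/w3.png

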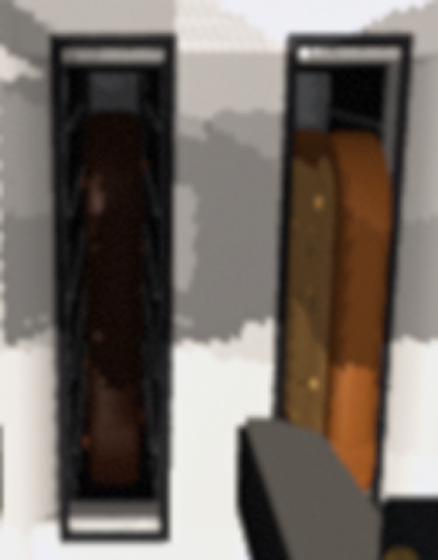

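Call:
drive_tool:
  increments:
    - [0.55,-0.03,0.15,-1.0,0,0,0]
    - [0.55,-0.05,0.19,-2.2,0,0,0]
    - [0.55,-0.05,0.19,-3.2,0,0,0]
    - [0.55,-0.05,0.19,-3.9,0,0,0]
    - [0.55,-0.05,0.19,-4.3,0,0,0]
    - [0.55,-0.05,0.19,-4.38,0,0,0]
    - [0.55,-0.05,0.19,-4.38,0,0,0]
    - [0.8,-0.05,0.19,-4.38,0,0,0]
    - [1,-0.05,0.19,-4.38,0,0,0]
    - [1,-0.05,0.19,-4.38,0,0,0]
    - [1,-0.05,0.19,-4.38,0,0,0]
    - [1,-0.05,0.19,-4.38,0,0,0]
    - [1,-0.05,0.19,-4.38,0,0,0]
  squeeze: 20

```text
t: 6.65
tool_pos: [0.4626, -0.0907, 0.1826]
orientation: [1.923, 2.484, 0.003]
force: [0.1, -0.9, 1.2]
opening: 0.0151
```

Call:
drive_tool:
  increments:
    - [1,0,0,0.2,0,0,0]
    - [1,0,0,0.6,0,0,0]
    - [1,0,0,1.0,0,0,0]
    - [1,0,0,1.4,0,0,0]
    - [1,0,0,1.8,0,0,0]
    - [1,0,0,2.3,0,0,0]
    - [1,0,0,2.8,0,0,0]
    - [1,0,0,3.3,0,0,0]
    - [1,0,0,3.8,0,0,0]
    - [1,0,0,4.2,0,0,0]
    - [1,0,0,4.4,0,0,0]
    - [1,0,0,4.4,0,0,0]
    - [1,0,0,4.4,0,0,0]

```text
t: 7.73
tool_pos: [0.4624, -0.0906, 0.2921]
orientation: [-1.923, -2.484, -0.002]
force: [-0.7, -0.3, -0.1]
opening: 0.0147
```

```bash
python3 look.py 4 wrist side top; python3 - <<'E'
from h import *
d=pickle.load(open("d4.pkl","rb"));crop(d["side"]["image"],240,80,400,210,5,"pics/s5.png")
E
```

```text
7.7333 [ 0.46235538 -0.0905819   0.29207724] [-1.92261355e+00 -2.48416938e+00 -2.28352238e-03] [-3.030e-01 -2.400e-01  1.757e+00  1.000e-03  1.624e+00 -5.570e-01] [-0.7  -0.26 -0.12] 0.014687624828535665
```

View pics/wrist4.png

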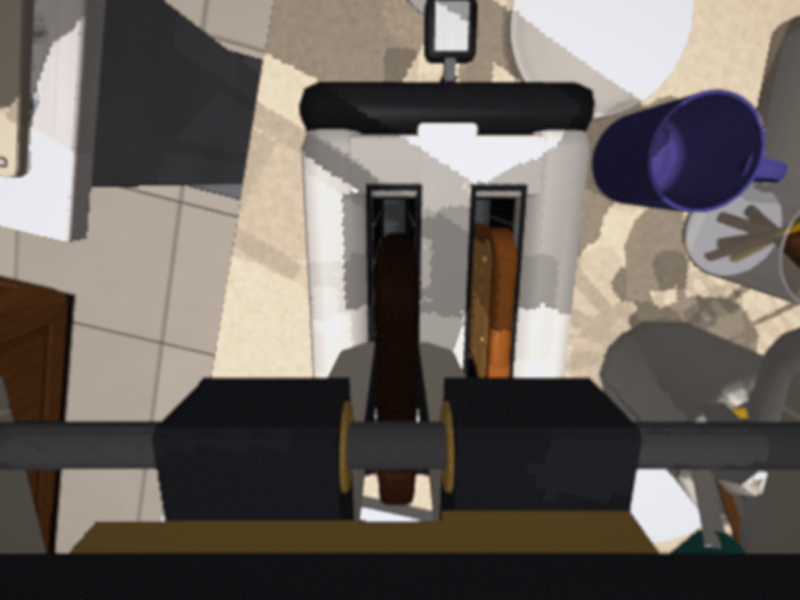

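View pics/s5.png

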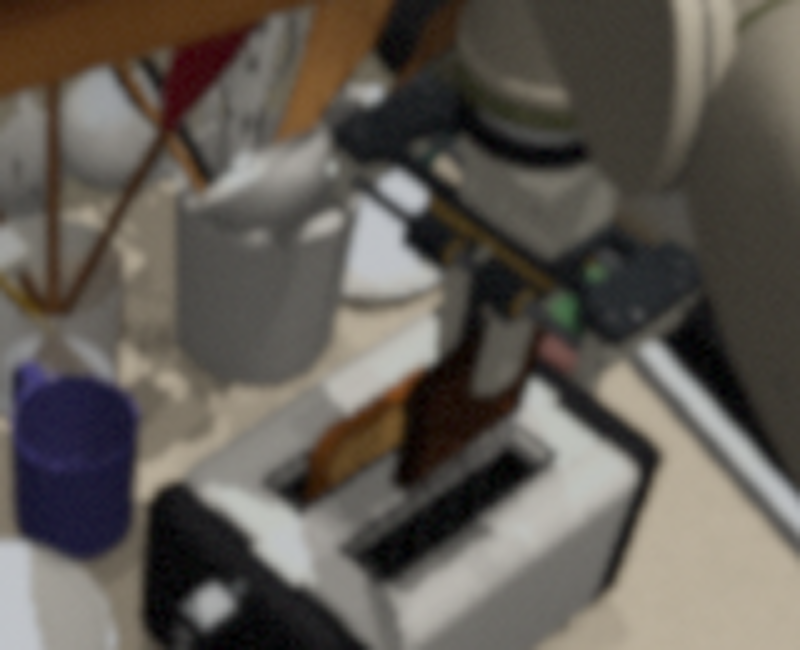

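```bash
python3 - <<'E'
from h import *
d=pickle.load(open("d4.pkl","rb"));c=d["wrist"];M=c["mount"]
crop(c["image"],200,130,310,340,2.8,"pics/w4.png")
for z in(-.0024,.0896):
    P=onz(c,(np.array([[397,233],[397,262],[397,504]])+.5)/1.5625-.5,z,M);print(z,P)
for x in (.053,.048,.058): print(x,(proj(c,[[x,0,.09],[x,0,-.0024],[x-.106,0,-.0024]],M)+.5)*1.5625-.5)
E
```

```text
-0.0024 [[ 0.055      -0.00029308 -0.0024    ]
 [ 0.04586377 -0.0002887  -0.0024    ]
 [-0.04452468 -0.00024574 -0.0024    ]]
0.0896 [[ 4.42922832e-02 -1.17755428e-04  8.96000000e-02]
 [ 2.90967170e-02 -1.10475585e-04  8.96000000e-02]
 [-1.21239232e-01 -3.90220068e-05  8.96000000e-02]]
0.053 [[397.23623467 215.86485357]
 [397.93579704 239.43339223]
 [397.64725101 523.24138211]]
0.048 [[397.23024393 225.69340102]
 [397.91951565 255.30743376]
 [397.63605455 534.36147656]]
0.058 [[397.24229802 205.92306717]
 [397.95240437 223.25848394]
 [397.6586278  511.95051342]]
```

View pics/w4.png

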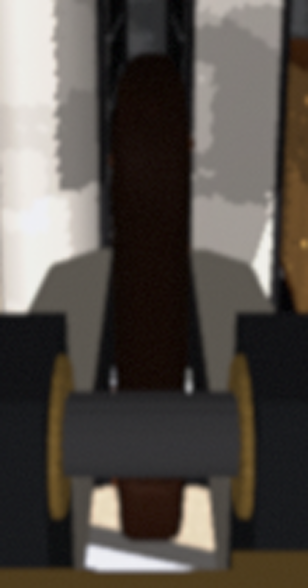

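```bash
cat > hold.py <<'E'
from h import *
L=np.array([.4725,.347,.198]);h=np.array([-.21,-.978,0]);h/=np.linalg.norm(h)
Z=np.array([0,0,1.]);d=h*np.cos(.25)-Z*np.sin(.25);up=h*np.sin(.25)+Z*np.cos(.25)
z=-up;y=-d;x=np.cross(y,z);Rt=R.from_matrix(np.c_[x,y,z])
C=L+.16*d
def tcp(cx=-.001,cz=.0436): return C-cx*x-cz*z
E
python3 - <<'E'
from hold import *
s=pickle.load(open("d4.pkl","rb"))["state"]
print(C,tcp(),"tool x",x)
print("shift",(tcp()-s["tool_pos"])/.025,"turn",(Rt*R.from_rotvec(s["orientation"]).inv()).as_rotvec())
E
```

```text
[0.43995404 0.19542884 0.15841537] [0.43671176 0.18509235 0.20065995] tool x [-0.97771455  0.20993871  0.        ]
shift [-1.02574468 11.02697011 -3.65669154] turn [ 0.18838223 -0.18230197  1.09968248]
```

Call:
drive_tool:
  increments:
    - [1,0,0.3,0.1,0.0,0.0,0.0]
    - [1,-0.05,0.9,0.2,0.01,-0.01,0.06]
    - [1,-0.1,1.6,0.2,0.024,-0.023,0.14]
    - [1,-0.2,2.4,0.2,0.038,-0.036,0.22]
    - [1,-0.3,3.2,0.2,0.051,-0.05,0.3]
    - [1,-0.35,4.0,0.2,0.065,-0.063,0.38]
    - [1,-0.45,4.8,0.2,0.079,-0.076,0.46]
    - [1,-0.5,5.6,0.2,0.092,-0.09,0.54]
    - [1,-0.6,6.4,0.2,0.106,-0.103,0.62]
    - [1,-0.7,7.2,0.1,0.12,-0.116,0.7]
    - [1,-0.75,8.0,0.0,0.134,-0.129,0.78]
    - [1,-0.8,8.7,-0.3,0.147,-0.143,0.86]
    - [1,-0.9,9.4,-0.7,0.161,-0.156,0.94]
    - [1,-0.95,10.0,-1.1,0.175,-0.169,1.02]
    - [1,-1.0,10.5,-1.5,0.182,-0.176,1.06]
    - [1,-1.03,10.9,-2.0,0.188,-0.182,1.1]
    - [1,-1.03,11.03,-2.5,0.188,-0.182,1.1]
    - [1,-1.03,11.03,-2.8,0.188,-0.182,1.1]
    - [1,-1.03,11.03,-3.0,0.188,-0.182,1.1]
    - [1,-1.03,11.03,-3.0,0.188,-0.182,1.1]

```text
t: 9.55
tool_pos: [0.4359, 0.185, 0.2158]
orientation: [0.327, 3.076, 0.385]
force: [-0.4, 0.5, -0.8]
opening: 0.0144
```

```bash
python3 look.py 5 wrist side top; python3 - <<'E'
from hold import *
D=pickle.load(open("d5.pkl","rb"));s=D["state"]
print("shift",(tcp()-s["tool_pos"])/.025,"turn",(Rt*R.from_rotvec(s["orientation"]).inv()).as_rotvec())
crop(D["side"]["image"],130,150,330,300,4,"pics/s6.png");crop(D["top"]["image"],120,160,290,280,4.5,"pics/t6.png")
E
```

```text
9.55 [0.43588208 0.18503892 0.21582699] [0.32732341 3.07618168 0.38467152] [ 0.116 -0.328  1.987  0.239  1.408 -1.273] [-0.43  0.48 -0.83] 0.014364895623992905
shift [ 0.03318709  0.00213738 -0.60668172] turn [ 0.00095464 -0.00226178  0.00024883]
```

View pics/s6.png

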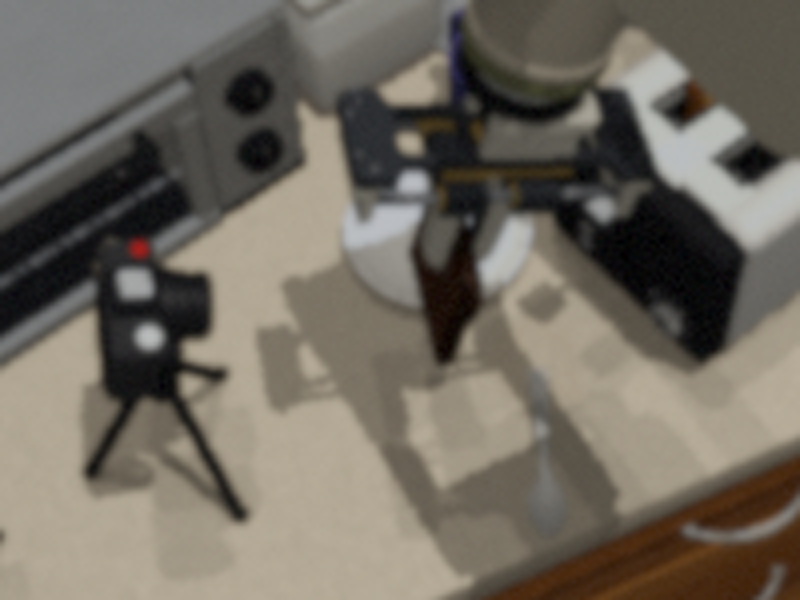

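View pics/t6.png

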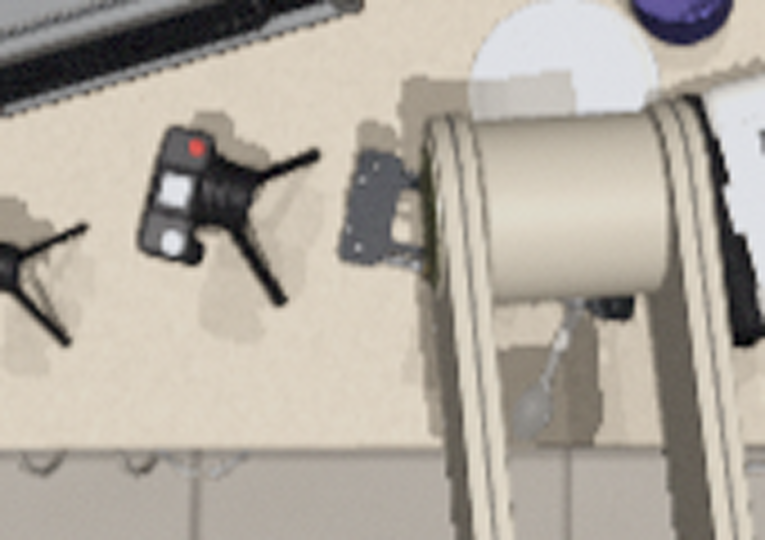

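View pics/wrist5.png

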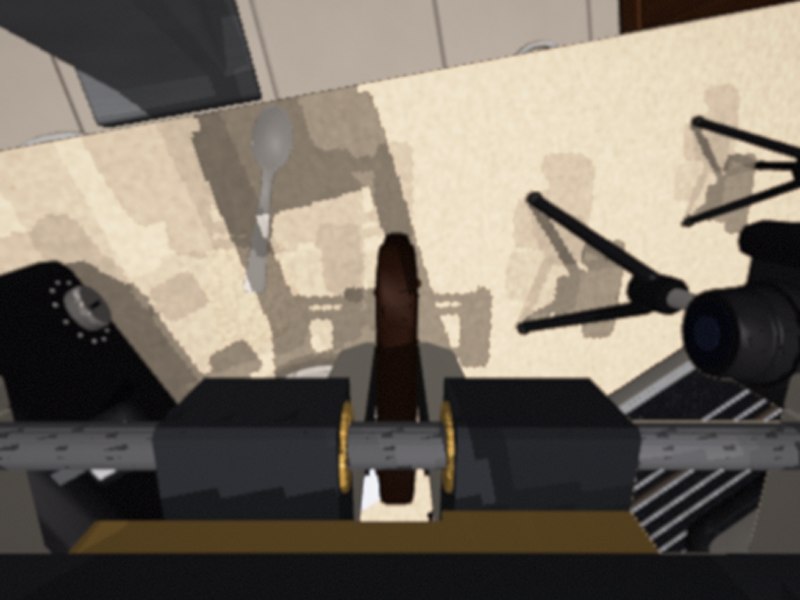

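```bash
python3 - <<'E'
from hold import *
D=pickle.load(open("d5.pkl","rb"));s=D["state"];c=D["wrist"];T=wT(s,c)
crop(c["image"],425,170,512,250,8,"pics/w5.png")
print((proj(c,[L],T)-np.array((425,170))+.5)*8-.5)
E
```

```text
[[323.29008332 379.3507304 ]]
```

View pics/w5.png

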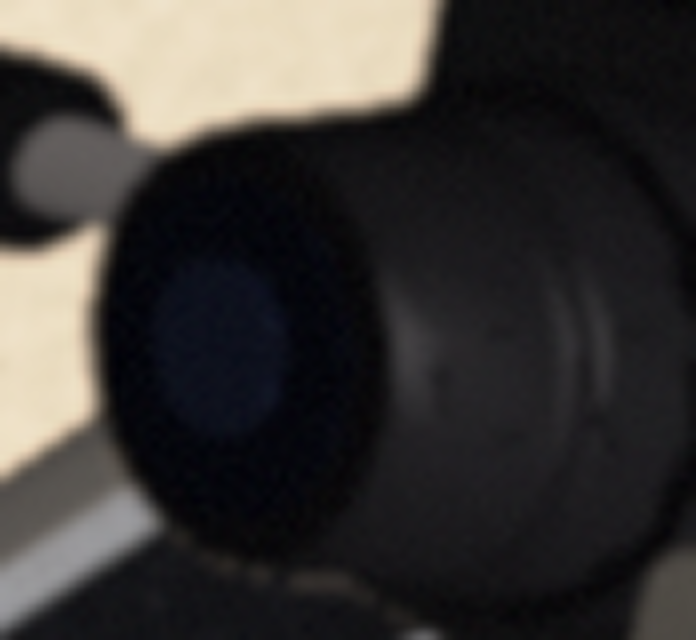

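```bash
python3 - <<'E'
from hold import *
D=pickle.load(open("d5.pkl","rb"));s=D["state"];c=D["wrist"];T=wT(s,c)
d0=pickle.load(open("d0.pkl","rb"))
f=lambda p,o,k:(np.array(p,float)+.5)/k-.5+np.array(o)
for a in ((220,348),(243,346)):
    r=ray(c,f([a],(425,170),8),T);r2=ray(d0["side"],f([(485,312)],(150,205),15));r3=ray(d0["top"],f([(565,300)],(140,185),16))
    for rs in ([r,r2],[r,r3],[r,r2,r3]):
        p,e=tri([(q[0],q[1][0]) for q in rs]);print(a,p.round(4),np.round(e,4))
    o,dd=r;print("dist",np.linalg.norm(L-o), "closest to L", (o+dd[0]*((L-o)@dd[0])).round(4),"ray dir",dd[0].round(3))
# disc size check: rim height ~ 425px/8 -> diameter
print("cam pos",T[:3,3])
print("rim diam est", 430/8/284*.30)
# check wrist calib: spoon/known? project foot points
P=np.array([[.5337,.3386,.003],[.419,.366,.003],[.4979,.4533,.003]]);print((proj(c,P,T)+.5)*1.5625-.5)
E
```

```text
(220, 348) [0.4731 0.3451 0.1899] [0.0015 0.0015]
(220, 348) [0.475  0.3491 0.1852] [0.0005 0.0005]
(220, 348) [0.4742 0.3464 0.1891] [0.0019 0.0017 0.0016]
dist 0.26433626307829444 closest to L [0.4702 0.3425 0.1915] ray dir [ 0.423  0.67  -0.61 ]
(243, 346) [0.472  0.3453 0.192 ] [0.0012 0.0012]
(243, 346) [0.4743 0.3488 0.1877] [0.001 0.001]
(243, 346) [0.4734 0.3464 0.1909] [0.0019 0.0014 0.0016]
dist 0.26433626307829444 closest to L [0.47   0.3438 0.1927] ray dir [ 0.422  0.675 -0.606]
cam pos [0.35846502 0.16555584 0.35275044]
rim diam est 0.0567781690140845
[[519.10679825 330.84142612]
 [531.67212988 200.47226875]
 [623.48635463 262.74054575]]
```

```bash
python3 - <<'E'
from hold import *
D=pickle.load(open("d5.pkl","rb"));s=D["state"];c=D["side"];w=D["wrist"];T=wT(s,w)
Rm=R.from_rotvec(s["orientation"]).as_matrix()
im=c["image"];k=7;o=(215,190)
big=cv2.resize(im[190:250,215:270,::-1],None,fx=k,fy=k,interpolation=cv2.INTER_CUBIC)
bw=cv2.resize(w["image"][120:340,200:310,::-1],None,fx=2.6,fy=2.6,interpolation=cv2.INTER_CUBIC)
for cx,col in((-.001,(0,255,0)),):
    cc=np.array([cx,0,.0436])
    for yy in(-.0075,.0075):
        P=np.array([cc+[a*.053,yy,b*.046] for a,b in((1,1),(1,-1),(-1,-1),(-1,1))])@Rm.T+s["tool_pos"]
        q=(proj(c,P)-np.array(o)+.5)*k-.5;cv2.polylines(big,[q.round().astype(int).reshape(-1,1,2)],True,col if yy<0 else(255,255,0),1)
        q=(proj(w,P,T)-np.array((200,120))+.5)*2.6-.5;cv2.polylines(bw,[q.round().astype(int).reshape(-1,1,2)],True,col if yy<0 else(255,255,0),1)
bw=cv2.resize(bw,None,fx=420/bw.shape[0],fy=420/bw.shape[0]);cv2.imwrite("pics/ov.png",np.hstack([big,bw]))
E
```

```text
(no output)
```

View pics/ov.png

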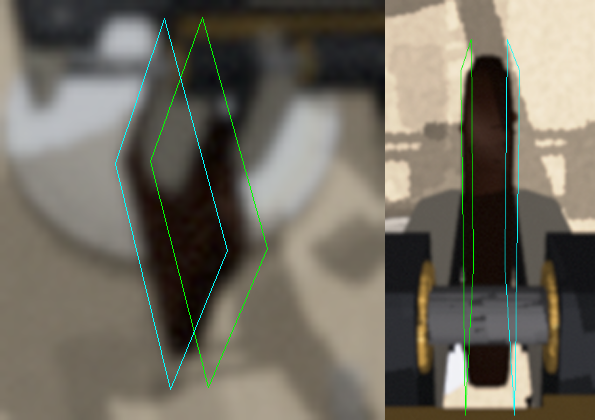

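```bash
sed -i 's/L=np.array(.*);h=np.array/L=np.array([.4735,.3465,.194]);h=np.array/' hold.py; head -3 hold.py; python3 - <<'E'
from hold import *
D=pickle.load(open("d5.pkl","rb"));s=D["state"]
t=tcp(-.001,.0425);print(C,t,"shift",(t-s["tool_pos"])/.025,"turn",(Rt*R.from_rotvec(s["orientation"]).inv()).as_rotvec())
E
```

```text
from h import *
L=np.array([.4735,.3465,.194]);h=np.array([-.21,-.978,0]);h/=np.linalg.norm(h)
Z=np.array([0,0,1.]);d=h*np.cos(.25)-Z*np.sin(.25);up=h*np.sin(.25)+Z*np.cos(.25)
[0.44095404 0.19492884 0.15441537] [0.43776889 0.18485843 0.19559414] shift [ 0.07547244 -0.00721944 -0.80931386] turn [ 0.00095464 -0.00226178  0.00024883]
```

Call:
drive_tool:
  increments:
    - [1,0.04,0,-0.2,0,0,0]
    - [1,0.07,0,-0.4,0,0,0]
    - [1,0.07,0,-0.6,0,0,0]
    - [1,0.07,0,-0.75,0,0,0]
    - [1,0.07,0,-0.8,0,0,0]
    - [1,0.07,0,-0.8,0,0,0]
    - [1,0.07,0,-0.8,0,0,0]
    - [1,0.07,0,-0.8,0,0,0]

```text
t: 10.37
tool_pos: [0.4384, 0.1852, 0.1973]
orientation: [0.326, 3.074, 0.386]
force: [-0.6, 0.5, -0.3]
opening: 0.0147
```

```bash
python3 look.py 6 wrist side top; python3 - <<'E'
from hold import *
D=pickle.load(open("d6.pkl","rb"));s=D["state"]
t=tcp(-.001,.0425);print("shift mm",(t-s["tool_pos"])*1e3,"turn",(Rt*R.from_rotvec(s["orientation"]).inv()).as_rotvec())
Rm=R.from_rotvec(s["orientation"]).as_matrix();c=s["tool_pos"]+Rm@[-.001,0,.0425];v=c-L
print("dist",np.linalg.norm(v),"along",v@d,"off-axis up",v@up,"lat",v@np.cross(up,d))
E
```

```text
10.3667 [0.43842179 0.18522156 0.19732795] [0.32576328 3.073874   0.38569618] [ 0.115 -0.31   2.007  0.241  1.369 -1.284] [-0.62  0.47 -0.33] 0.014703801527489903
shift mm [-0.65289292 -0.3631291  -1.73380515] turn [ 0.0003763   0.00021468 -0.00030802]
dist 0.1591162482733374 along 0.15910759312859724 off-axis up 0.001558363592906855 lat 0.0005707681835934556
```

View pics/side6.png

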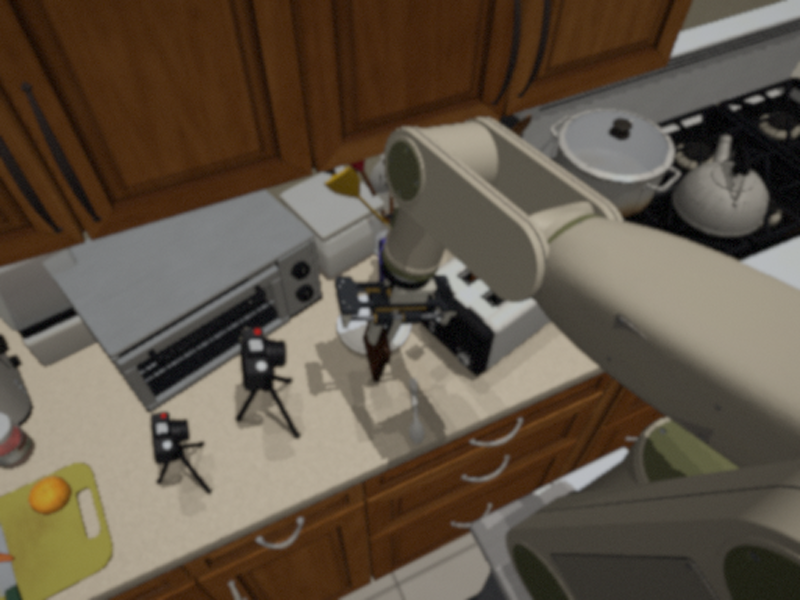

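View pics/wrist6.png

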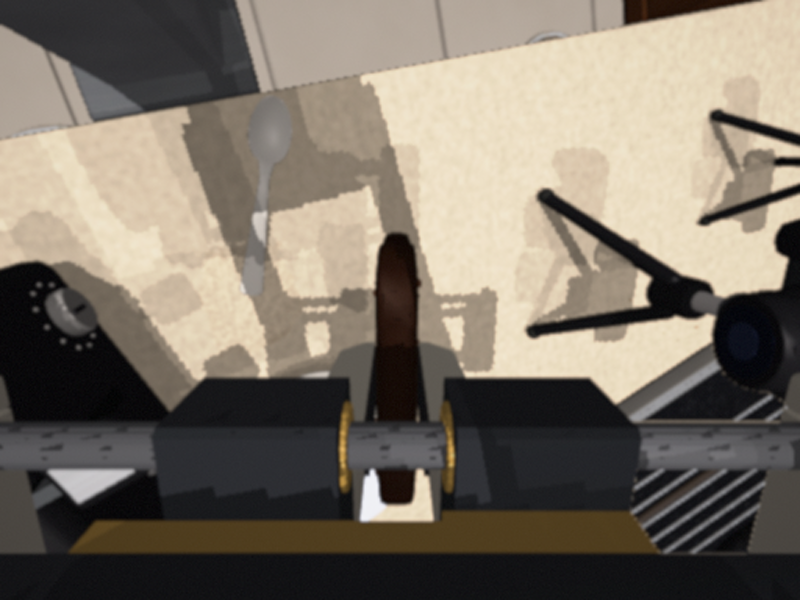

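View pics/top6.png

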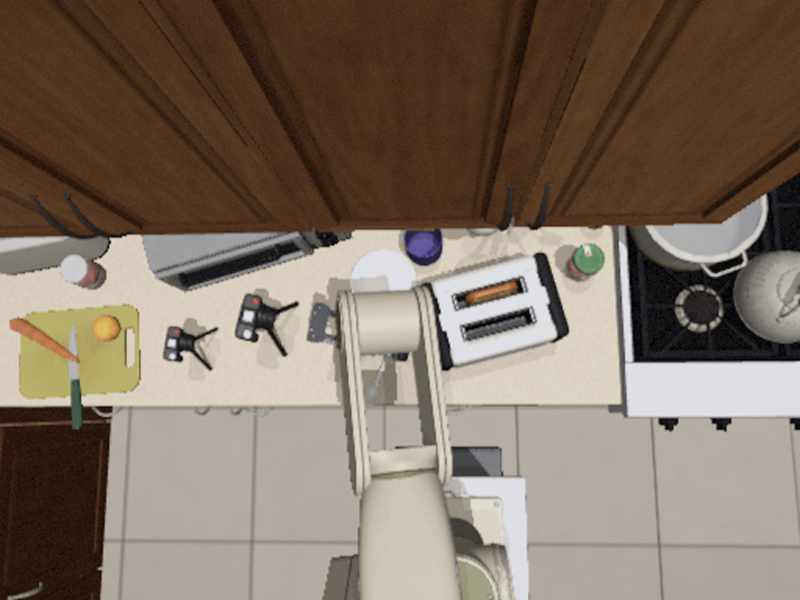

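```bash
python3 - <<'E'
from plant import robot
s=robot.read_state();print(s["t"],s["tool_pos"],s["opening"],s["force"])
print(robot.close_job())
E
```

```text
10.5167 [0.43848251 0.18521968 0.19740737] 0.014950100150509581 [ 0.26137339 -0.5402419  -0.76262582]
the job is handed in; nothing more can be done
None
```

The job is handed in after 10.5 s, with the rye slice still held in front of the larger camera; I saw no failed step, but no verdict came back.

**Lever:** I pinched the tab and lifted it until it stopped. The last 3 mm of upward command raised the resisting force to about 17 N, against the 3 N it normally takes. A later picture from the fixed side camera put the tab at its fully-up height.

**Rye slice:** I took the dark slice from the front slot across its thickness. The fingers closed to 15 mm, matching its thickness. The final top picture shows the pale slice still in its slot.

**Hold in front of the camera:** My own estimate puts the slice's centre about 159 mm from the lens and within about 2 mm of its axis. The arm's angle was within 0.001 rad of the one I worked out for a square face. No unusual force showed and nothing visibly moved in the final pictures.

**Less certain:**
- **Lens height:** the views disagreed, giving 0.185 to 0.198 m against the stated "about 200 mm". I used 0.194 m, so the centring could be off by several mm vertically.
- **Camera heading:** two estimates differed by about 0.02 rad, and I used a value between them.
- **Slice in the grip:** its centre is only known to about 3 mm, because its rounded corners blur the edges.

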